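# Weigh a bin of contact pins on a sprung hand scale

## Robot

A 6-joint arm with a two-finger parallel gripper is mounted at the origin on a cart in front of the work surface, level with it; the furniture and walls round the work are solid. World frame = base frame: x ahead of the robot, y to its left, z up, the work surface at z = 0. Lengths are in m, angles in degrees, forces in N, time in s.
With the tool pointing down it reaches from about 0.35 to 0.875 m from the base axis. Payload 4.2 kg.
Tool frame: the origin (TCP) lies midway between the tips of the shut fingers; the grasp point (between the pads) lies 19 mm behind it; y points along the fingers, z is the direction in which the jaws open and shut, and the axes are right-handed (so a half turn about y gives the same grasp; the last joint's range is limited). The gripper opens to 87 mm and grips with 3 to 60 N. Pads are 19 mm wide; open, the fingers measure 117 mm over their backs; the gripper's body (75 mm by 190 mm) begins 51 mm behind the grasp point.
Start: joints at [-54.397, 22.042, 0.453, 0, -68.411, -14.817], TCP at [0.222, -0.584, 0.223] pointing down, gripper open.
Joint ranges: [-179.83, 179.83], [-69.29, 118.12], [-61.27, 80.66], [-181.25, 117.63], [-171.15, -9.14], [-177.46, 177.46]. Speed limits (degrees/s): [159.86, 159.86, 180, 180, 180, 180].

## Interface

Orientations are given as [roll, pitch, yaw] about the fixed x, y, z axes, in that order (R = Rz(yaw) Ry(pitch) Rx(roll)).
In Python, from workcell import env gives the robot as it stands. The module is installed in compiled form; this text tells all that it offers. Calls block until the motion is done:
- env.goto(position, orientation): joint-space move of the TCP to a pose.
- env.move_straight(position, rotation=None, rate=0.15, force_limit=None): straight line of the TCP; rotation=None keeps the orientation; rate is the mean speed in m/s. With force_limit (N) it stops when the force on the tool has changed by that much, and returns True; else False.
- env.set_joints(angles): joint-space move.
- env.gripper_to(opening, grasp_force=None): opening from 0.0 (shut) to 1.0 (fully open); grasp_force is the grip in N (None keeps the last); returns when the fingers have stopped.
- env.dwell(seconds).
- env.inverse_kinematics(position, orientation): joint angles nearest the present ones, or None.
- env.read_state(): the state.
- env.grab_frame(name): name is "scene" or "side" or "wrist"; returns a dict with "image" (420x560x3 uint8, blue, green, red), "fx", "fy", "cx", "cy" (pixels), "position" and "orientation" of the camera in the world. Camera axes: x right, y up, looking along -z (the intrinsics and any distortion apply to the point x, -y, -z); pixel columns grow to the right and rows downward; lengths in m; the calibration is good to about 2 mm. A picture is of the moment at which its call begins. There is no depth.
A pose or a line that the arm cannot do raises env.Unreachable and nothing moves.
- env.close_job(): hands the job in, once; it reports no verdict.
Trained networks look in a picture, given as the dict that the camera call returned (one of the last four; its "shot" number tells which), for a name from the list of things; names that differ only in an ending like _2 or _b are one class to them, and where a whole thing is asked for, a point or a joint stands for the part that bears it (a point fixed in the world has none). Each returns a list of dicts, best first, with "score" (0 to 1); they miss things now and then, are a little off and sometimes report something else, mostly with a low value. They report only what shows in the picture. A call takes as long as a camera call. They do not tell look-alikes from the thing itself.
- env.search_frame(picture, thing): "xyz" ([x, y, z] in m, in world coordinates, good to about 4 mm: the middle of the surface that is visible of it).
- env.trace(picture, thing): "mask" (420x560 bool, what is visible of it).
The state is a dict: "clock": time; "joint_positions": joint angles; "qvel": joint speeds; "joint_torque": joint torques, N m; "position": TCP position; "tool_rot": TCP orientation; "force": force on the tool from outside, world axes, zero at the start; "wrist_torque": the same for the moment, N m; "opening": opening from 0.0 (shut) to 1.0 (fully open).
Only numpy, scipy, OpenCV 4.12 (cv2) and the standard library are available. Lean on these libraries where they do the work, as an engineer would, in place of code of your own. Each camera call takes 0.05 s, during which the arm holds its last target. There are 200 camera calls.

## Task

Take the hand scale out of its stand, hook it into the yellow eye of the steel cradle that carries the red bin, and lift gently until the whole cradle hangs still just clear of the bench, a centimetre or two and no more than 4 cm, long enough to read the dial (a good second). Then set the cradle down where it stood, unhook, and put the scale back upright in its stand. Never shove the cradle hard against the fence behind it, force the hook, or tip the bin so that pins could spill.

Things in the scene. Friction and masses are not known exactly. Their poses are not given: they have to be found in the camera images.
- scale: Grey hand scale, black handle block on top, steel hook below, 0.25 kg. Origin: centre of the underside of its round collar (60 mm across, 4 mm thick); z up through the handle, x the way the hook's open tip points. Grey housing 36 (x) x 50 (y) mm, z 4 to 44 mm, white dial on its -x face. Under the collar a tapered plug, 40 to 33 mm across, 12 mm deep.
- handle (a point): Middle of the scale's black handle block, 68 mm above the scale's origin; block 26 (x) x 42 (y) x 48 (z) mm, plain flat sides: pinch it across x. Axes as the scale's.
- hook_seat (a point): Inside of the hook's bend, where a bar comes to sit: on the scale's axis, 69.5 mm below its origin with the spring unloaded. J of 7 mm rod in the x-z plane. From this point: lowest rod 7 mm below; shank axis 8.5 mm to -x, tip axis 8.5 mm to +x (throat 10 mm clear); tip top 16 mm above; from 34 mm above to 45 mm above the shank slants back to the scale's axis.
- hook (a joint): Stretch of the scale's spring in m: 0 unloaded, to 0.075; the hook slides straight down out of the scale as it grows. 130 N/m, starts to move at 0.5 N (the hook itself weighs 0.3 N).
- stand: Stand for the scale: aluminium tube 54 mm outside, 44 mm inside, rim 92 mm above the bench, on an 84 mm square foot, fixed to the bench. Origin: centre of its underside, z up. The scale hangs in it from above, collar on the rim, plug and hook inside, any yaw (scale origin 92 mm above the stand origin).
- cradle: Steel cradle and red bin (fixed in it), loose on the bench, 0.3 to 0.65 kg. Origin: centre of the underside of its 132 (x) x 86 (y) mm base; z up, x towards the fence. Posts at x = +-63 mm carry a 30 mm wide rail along x, top 70 mm up. Eye off the middle: it hangs up to 13 degrees out of level, lands on one edge, and the eye moves up to 25 mm sideways as it tips flat: yield with the hook.
- rail_mid (a point): Middle of the rail's top (cradle x = y = 0, 70 mm up). The yellow eye is an upside-down U across the rail, clamped fast up to 16 mm to either side (x) of here; where is not measured: find it by sight, or feel for its bar with the hook's shank from the -x side. Legs at y = +-19 mm; top bar along y, 6 mm round, axis 42 mm above the rail, level for y within 13 mm; foot 22 (x) x 46 (y) x 5 mm.
- front_edge (a point): Point on the cradle's underside, middle of its edge at x = -66 mm (away from the fence).
- rear_edge (a point): Point on the cradle's underside, middle of its edge at x = +66 mm (next to the fence).
- fence: Aluminium angle fixed to the bench, 110 mm long (y) and 60 mm high, its 30 mm foot pointing away from the cradle. Origin: middle of the lower edge of the face towards the cradle; x points away from the cradle. 1.5 to 2.5 mm of free gap to the cradle at the start.
Not all that is in view belongs to the job. Leave any pink look-alike of the stand alone.

How it is judged:
By the outcome, as a careful person would: the job done as asked, in the order asked, and still so for the second after the job is handed in, with the robot touching nothing.
It also fails if it takes over 66 s, if anything falls off the work surface, if the arm or the gripper's body presses on something with over 40 N, if the wrist force passes 120 N, or if a joint passes its speed limit or range.

## Working session

There is one attempt and no reset: what is moved stays moved. The work goes in short steps, each a Python script; the robot and the scene stay as the last script left them, time stands still between calls to the robot, and variables do not carry over. Pictures are saved under pics/ and viewed, about 8 in all and at most 12, crops included, and the job is handed in when it is done.

```bash
mkdir -p pics
cat > h.py <<'E'
import numpy as np, cv2
from scipy.spatial.transform import Rotation as R
from workcell import env
def cam(f):
    return np.array(f["position"]), R.from_euler('xyz',f["orientation"],degrees=True).as_matrix()
def proj(f,P):
    p,M=cam(f); c=(np.atleast_2d(P)-p)@M; c=c*[1,-1,-1]
    return np.c_[f["fx"]*c[:,0]/c[:,2]+f["cx"], f["fy"]*c[:,1]/c[:,2]+f["cy"]]
def ray(f,uv):
    p,M=cam(f); d=np.array([(uv[0]-f["cx"])/f["fx"],-(uv[1]-f["cy"])/f["fy"],-1.]); return p,M@d
def at_plane(f,uv,val,ax=2):
    p,d=ray(f,uv); return p+d*(val-p[ax])/d[ax]
E
python3 - <<'E'
from h import *
fs={}
for n in("scene","side"):
    f=env.grab_frame(n); fs[n]=f; cv2.imwrite(f"pics/{n}0.png",f["image"])
    print(n,{k:v for k,v in f.items() if k!="image"})
    for t in("scale","handle","stand","cradle","rail_mid","fence","hook_seat"):
        print(t,[(np.round(d["xyz"],3).tolist(),round(d["score"],2),proj(f,d["xyz"])[0].round().tolist()) for d in env.search_frame(f,t)])
s=env.read_state();print(s["clock"],s["tool_rot"],s["opening"],s["force"])
a=np.hstack([fs["scene"]["image"],fs["side"]["image"]]);cv2.imwrite("pics/both0.png",cv2.resize(a,(800,300)))
E
```

```text
scene {'fx': 541.2597363578437, 'fy': 541.2597363578437, 'cx': 280.74503145307364, 'cy': 206.617200425848, 'position': array([-0.16630756,  0.50456159,  0.6270406 ]), 'orientation': array([  60.2092845 ,    1.22949546, -132.6014207 ]), 'shot': 1}
scale [([0.455, -0.308, 0.132], 0.78, [372.0, 170.0])]
handle [([0.46, -0.304, 0.129], 0.97, [369.0, 172.0])]
stand [([0.514, -0.136, 0.038], 0.76, [293.0, 229.0]), ([0.451, -0.298, 0.026], 0.64, [367.0, 217.0])]
cradle [([0.454, 0.045, 0.033], 0.8, [242.0, 283.0])]
rail_mid [([0.456, 0.046, 0.039], 0.72, [241.0, 280.0])]
fence [([0.549, 0.045, 0.04], 0.88, [210.0, 257.0])]
hook_seat [([0.456, -0.309, 0.136], 0.8, [372.0, 169.0])]
side {'fx': 393.1598796449604, 'fy': 393.1598796449604, 'cx': 280.2568042225562, 'cy': 206.9306617315116, 'position': array([0.10002658, 0.48951702, 0.5357979 ]), 'orientation': array([  61.44270409,    1.31479226, -145.58413459]), 'shot': 2}
scale [([0.459, -0.306, 0.137], 0.76, [348.0, 181.0])]
handle [([0.459, -0.308, 0.14], 0.59, [348.0, 179.0])]
stand [([0.458, -0.297, 0.025], 0.88, [344.0, 222.0]), ([0.513, -0.133, 0.042], 0.84, [290.0, 240.0])]
cradle [([0.458, 0.044, 0.036], 0.81, [263.0, 296.0])]
rail_mid [([0.458, 0.047, 0.035], 0.78, [262.0, 297.0]), ([0.461, -0.304, 0.138], 0.19, [347.0, 180.0])]
fence [([0.552, 0.043, 0.043], 0.93, [226.0, 276.0]), ([0.459, 0.043, 0.033], 0.6, [263.0, 297.0])]
hook_seat [([0.462, -0.302, 0.136], 0.72, [346.0, 181.0])]
0.8 [-9.00026265e+01 -2.15634985e-03  2.07872258e+01] 0.9953621667503191 [ 0.35336235  0.07847556 -0.15929391]
```

Run:
```python
import cv2,numpy as np
a=cv2.imread("pics/scene0.png");b=cv2.imread("pics/side0.png")
A=cv2.resize(a[110:350,150:450],(750,600));cv2.imwrite("pics/s0crop.png",A)
B=cv2.resize(b[130:370,190:430],(600,600));cv2.imwrite("pics/d0crop.png",B)
```

```text
(no output)
```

View pics/s0crop.png

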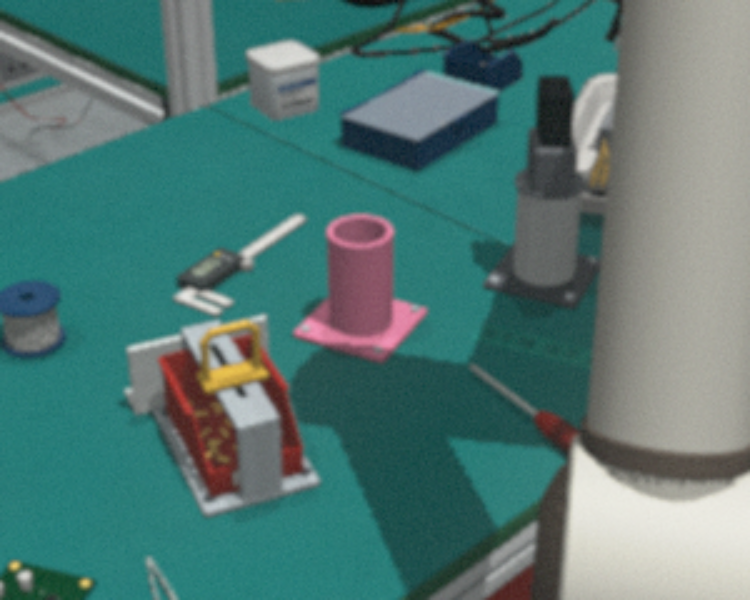

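View pics/d0crop.png

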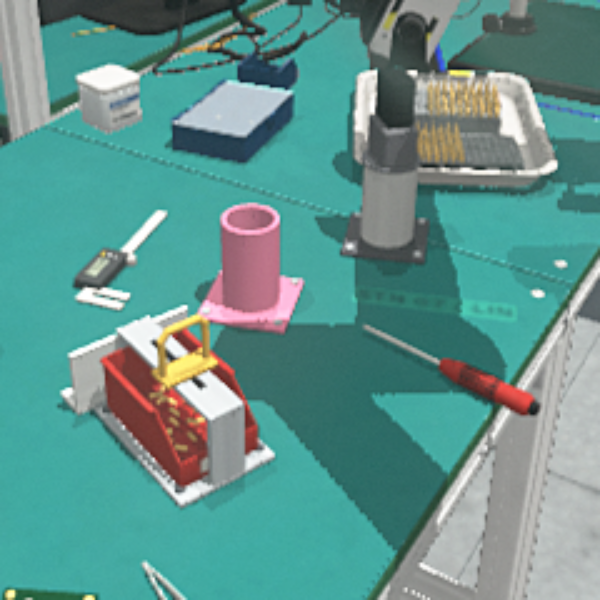

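In the scene crop there are two stand-like things. The pink tube at full-image pixel (293,229) is the look-alike. The grey tube at (367,217), with the black-handled scale in it, fits the description of the stand. The cradle with the yellow eye is at about (241,255), with the fence behind it. Next I take wrist views of both.

```bash
python3 - <<'E'
from h import *
for y in(-90,90,0,180):
    print(y,[np.round(q,0).tolist() if (q:=env.inverse_kinematics(p,[-90,0,y])) is not None else None for p in([0.45,0.045,0.32],[0.45,-0.30,0.30],[0.459,-0.305,0.16])])
E
python3 - <<'E'
from h import *
for i,p in enumerate([[0.47,-0.26,0.33],[0.42,0.045,0.36]]):
    env.goto(p,[-90,0,-90])
    f=env.grab_frame("wrist"); cv2.imwrite(f"pics/w{i}.png",f["image"]); np.save(f"pics/w{i}.npy",{k:v for k,v in f.items()},allow_pickle=True)
    print(env.read_state()["clock"],f["position"],f["orientation"],f["fx"])
    for t in("handle","stand","cradle","fence"):
        print(t,[(np.round(d["xyz"],3).tolist(),round(d["score"],2),proj(f,d["xyz"])[0].round().tolist()) for d in env.search_frame(f,t)])
E
python3 -c "
import cv2,numpy as np
a=[cv2.imread(f'pics/w{i}.png') for i in(0,1)]
cv2.imwrite('pics/w01.png',cv2.resize(np.hstack(a),(800,300)))"
```

```text
-90 [[26.0, 1.0, -12.0, 0.0, -76.0, 154.0], [-17.0, 11.0, -4.0, 0.0, -75.0, -163.0], [-17.0, 18.0, -15.0, -0.0, -57.0, -163.0]]
90 [[26.0, 1.0, -12.0, 0.0, -76.0, -26.0], [-17.0, 11.0, -4.0, 0.0, -75.0, 17.0], [-17.0, 18.0, -15.0, 0.0, -57.0, 17.0]]
0 [[26.0, 1.0, -12.0, -0.0, -76.0, -116.0], [-17.0, 11.0, -4.0, -0.0, -75.0, -73.0], [-17.0, 18.0, -15.0, -0.0, -57.0, -73.0]]
180 [[26.0, 1.0, -12.0, 0.0, -76.0, 64.0], [-17.0, 11.0, -4.0, 0.0, -75.0, 107.0], [-17.0, 18.0, -15.0, 0.0, -57.0, 107.0]]
3.1333 [ 0.46915005 -0.18429162  0.49103984] [-16.12545561  -0.03119394   0.02390871] 320.63533512334124
handle [([0.473, -0.294, 0.005], 0.62, [283.0, 188.0]), ([0.47, -0.312, 0.158], 0.56, [281.0, 234.0])]
stand [([0.472, -0.293, 0.007], 0.96, [282.0, 188.0]), ([0.522, -0.155, 0.006], 0.92, [317.0, 93.0])]
cradle []
fence [([0.538, -0.044, 0.006], 0.84, [332.0, 5.0])]
7.975 [0.41927736 0.12089711 0.521148  ] [-16.129648    -0.04444981   0.02481356] 320.63533512334124
handle []
stand [([0.522, -0.131, 0.004], 0.73, [338.0, 263.0]), ([0.48, -0.277, 0.008], 0.45, [312.0, 334.0])]
cradle [([0.471, 0.035, 0.059], 0.6, [316.0, 176.0])]
fence [([0.549, 0.018, 0.036], 0.87, [364.0, 184.0])]
```

View pics/w01.png

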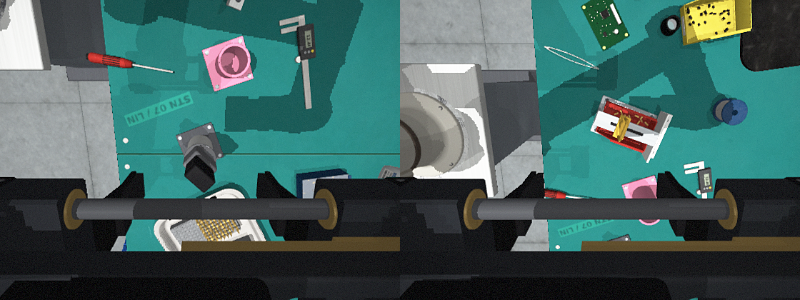

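```bash
python3 -c "
import cv2,numpy as np
a=[cv2.imread(f'pics/w{i}.png') for i in(0,1)]
A=a[0][160:280,220:340];B=a[1][110:230,260:380]
cv2.imwrite('pics/w01c.png',np.hstack([cv2.resize(x,(400,400),interpolation=cv2.INTER_CUBIC) for x in(A,B)]))"
```

```text
(no output)
```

View pics/w01c.png

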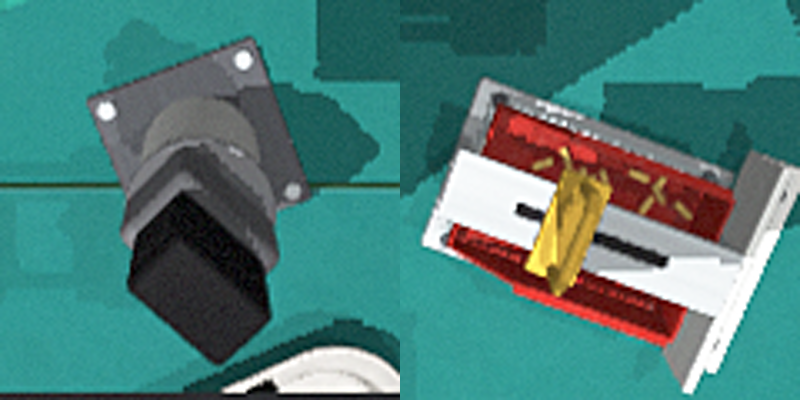

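Left crop: the black handle block is turned about 45°, with top-face corners near crop (130,285), (180,233), (270,318) and (220,362). No dial shows on its +x+y face, so the scale's x should point towards +x+y. Right crop: the cradle rail runs right and down (yaw about −18°), with the yellow eye at about crop (575,230). I will fit both, and check the dial from the other side.

```bash
cat > fit.py <<'E'
from h import *
from scipy.optimize import minimize, least_squares
def rz(a): a=np.radians(a); return np.array([[np.cos(a),-np.sin(a),0],[np.sin(a),np.cos(a),0],[0,0,1]])
def box(c,s): return np.array([[c[0]+i*s[0]/2,c[1]+j*s[1]/2,c[2]+k*s[2]/2] for i in(-1,1) for j in(-1,1) for k in(-1,1)])
def eye(x,y,yaw):
    P=[box([0,0,.0725],[.022,.046,.005]),box([0,.019,.09],[.006,.006,.04]),box([0,-.019,.09],[.006,.006,.04]),box([0,0,.112],[.006,.038,.006])]
    return [p@rz(yaw).T+[x,y,0] for p in P]
def render(f,boxes):
    m=np.zeros((420*4,560*4),np.uint8)
    for b in boxes: cv2.fillConvexPoly(m,cv2.convexHull(((proj(f,b)+.5)*4).astype(np.int32)),255)
    return cv2.resize(m,(560,420),interpolation=cv2.INTER_AREA)/255.
def yellow(f,c,r=32):
    h=cv2.cvtColor(f["image"],cv2.COLOR_BGR2HSV); m=cv2.inRange(h,(18,130,90),(32,255,255))
    w=np.zeros_like(m); u,v=proj(f,c)[0].astype(int); w[v-r:v+r,u-r:u+r]=1; m=m*w
    n,l,s,_=cv2.connectedComponentsWithStats(m); return (l==1+np.argmax(s[1:,4])).astype(float)
def fit_eye(fs,x0,y0,yaw):
    ms=[yellow(f,[x0,y0,.09]) for f in fs]
    def cost(p): return sum(np.abs(render(f,eye(p[0],p[1],p[2]))-m).sum()/m.sum() for f,m in zip(fs,ms))
    g=min(((cost((x0+a,y0+b,yaw)),x0+a,y0+b) for a in np.arange(-.03,.031,.005) for b in np.arange(-.03,.031,.005)))
    return minimize(cost,[g[1],g[2],yaw],method="Nelder-Mead",options=dict(initial_simplex=[[g[1],g[2],yaw],[g[1]+.003,g[2],yaw],[g[1],g[2]+.003,yaw],[g[1],g[2],yaw+6]]))
E
python3 - <<'E'
from fit import *
env.goto([0.44,-0.345,0.33],[-90,0,90])
f2=env.grab_frame("wrist");cv2.imwrite("pics/w2.png",f2["image"]);np.save("pics/w2.npy",f2)
print(env.read_state()["clock"],env.read_state()["joint_positions"][5])
w0,w1=[np.load(f"pics/w{i}.npy",allow_pickle=True).item() for i in(0,1)]
c=lambda o,L:np.array(L)/3.3333+o
hc=c([220,160],[(130,285),(180,233),(270,318),(220,362)])
H=np.array([at_plane(w0,p,.184) for p in hc]);print("handle",H.mean(0),H.round(3).tolist())
e=H[2]-H[1]+H[3]-H[0];print("scale yaw (x dir)",np.degrees(np.arctan2(e[1],e[0]))+90)
st=c([220,160],[(90,98),(252,38),(310,195)]);S=np.array([at_plane(w0,p,.005) for p in st]);print("stand ctr",(S[0]+S[2])/2)
B=[at_plane(w1,p,.002) for p in c([260,110],[(85,80),(25,245)])];print("cradle front corners",B,np.linalg.norm(B[0]-B[1]))
F=[at_plane(w1,p,.06) for p in c([260,110],[(400,165),(295,390)])];print("fence top",F)
for q in(B,F):
    d=q[0]-q[1];print("yaw",np.degrees(np.arctan2(d[1],d[0]))-90)
fs=[w1,env.grab_frame("side"),env.grab_frame("scene")]
for s in(fs,fs[:1],fs[1:2],fs[2:]):
    r=fit_eye(s,.455,.045,-18);print("eye",r.x,r.fun/len(s))
E
python3 -c "
import cv2
a=cv2.imread('pics/w2.png');cv2.imwrite('pics/w2c.png',cv2.resize(a[100:300,180:380],(600,600)))"
```

```text
10.1833 21.51017116592132
handle [ 0.46914461 -0.31940823  0.184     ] [[0.447, -0.314, 0.184], [0.463, -0.297, 0.184], [0.491, -0.325, 0.184], [0.475, -0.341, 0.184]]
scale yaw (x dir) 45.774250785954806
stand ctr [ 0.46964314 -0.31996326  0.005     ]
cradle front corners [array([0.42787624, 0.09109186, 0.002     ]), array([0.39856268, 0.01130304, 0.002     ])] 0.08500318556651833
fence top [array([0.56278505, 0.05871652, 0.06      ]), array([ 0.52366082, -0.04402797,  0.06      ])]
yaw -20.172792122852357
yaw -20.846408668618167
eye [  0.46159959   0.03425011 -21.137442  ] 0.4083998166422163
eye [  0.46227253   0.03498507 -20.27058566] 0.09977885891198586
eye [  0.4628151    0.03499835 -21.13745419] 0.47796849887495985
eye [  0.46403546   0.03315335 -15.98578723] 0.6153005464480874
```

View pics/w2c.png

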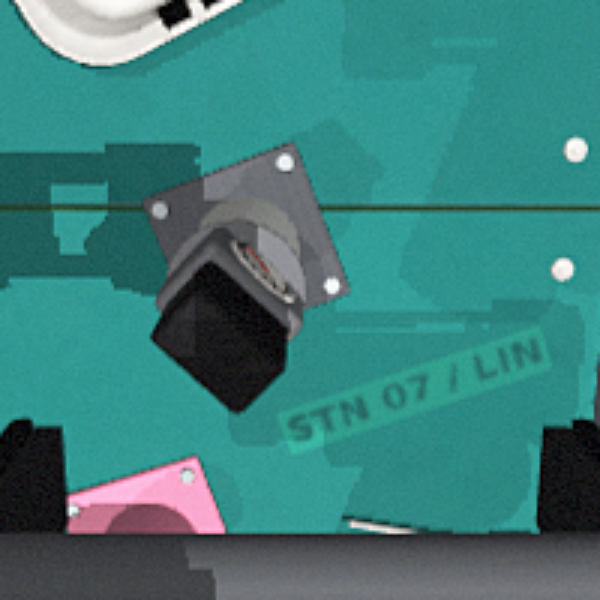

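The w2 crop shows the dial on the face towards −x−y, at crop (262,262), which confirms the scale's yaw is about +45.8°. The fits give the stand at (0.469, −0.320), the cradle yaw at about −20.5°, and the eye at (0.4623, 0.035), about 14 mm off the middle away from the fence. Now I grasp the scale, lift it out and go to the pre-hook pose.

```bash
cat >> h.py <<'E'
import json
CY=-20.5; ux=np.array([np.cos(np.radians(CY)),np.sin(np.radians(CY)),0]); uy=np.array([-ux[1],ux[0],0])
EYE=np.array([.4623,.035,0]); TR=[-90,0,CY+90]; G=np.array([.4693,-.3197,.141]); GR=[-90,0,135.8]
def F():
    a=np.mean([env.read_state()["force"] for _ in range(3)],axis=0); return np.array([a@ux,a@uy,a[2]])
def st(t=""):
    s=env.read_state(); p=np.array(s["position"]); d=p-EYE
    print(t,"t%.2f"%s["clock"],"pos",p.round(4),"cr-x %.1f y %.1f"%(d@ux*1e3,d@uy*1e3),"F",F().round(2),"op %.3f"%s["opening"])
E
python3 - <<'E'
from h import *
env.goto(G+[0,0,.085],GR); env.move_straight(G,rate=.1); st("down")
env.gripper_to(0.0,40); st("grip")
env.move_straight(G+[0,0,.012],rate=.04); st("up12")
env.move_straight(G+[0,0,.12],rate=.12); env.dwell(.1); st("up")
p=EYE-.030*ux; p[2]=.262
env.goto(p,TR); env.dwell(.2); st("pre")
f=env.grab_frame("side");cv2.imwrite("pics/d3.png",f["image"]);cv2.imwrite("pics/d3c.png",cv2.resize(f["image"][110:330,180:400],(600,600)))
E
```

```text
down t12.02 pos [ 0.4698 -0.32    0.1418] cr-x 131.4 y -329.9 F [ 0.54 -0.16 -0.76] op 0.999
grip t13.03 pos [ 0.4691 -0.3197  0.1409] cr-x 130.6 y -329.8 F [-0.29 -0.87 -1.29] op 0.299
up12 t13.48 pos [ 0.4694 -0.3196  0.1532] cr-x 130.8 y -329.6 F [ 1.12  0.51 -3.3 ] op 0.298
up t14.63 pos [ 0.4688 -0.3195  0.2599] cr-x 130.3 y -329.7 F [ 0.09 -0.34 -3.13] op 0.296
pre t16.53 pos [0.4343 0.0451 0.2619] cr-x -29.7 y -0.3 F [-0.76 -0.61 -2.65] op 0.295
```

View pics/d3c.png

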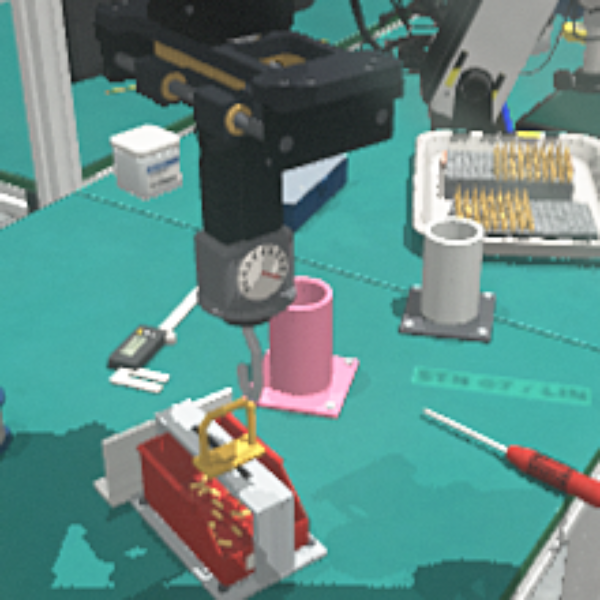

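The scale is held upright, dial towards the robot, with the hook above the front of the rail and to the right of the eye. Now I go down and feel for the bar.

Run:
```python
from h import *
p=EYE-.030*ux; p[2]=.206
env.move_straight(p,rate=.08); env.dwell(.15); st("low")
print([F().round(2).tolist() for _ in range(3)])
q=EYE+.008*ux; q[2]=.206
print(env.move_straight(q,rate=.02,force_limit=1.8)); st("contact")
s=np.array(env.read_state()["position"]); env.move_straight(s-.002*ux,rate=.02); env.dwell(.1); st("back")
f=env.grab_frame("side");cv2.imwrite("pics/d4.png",f["image"]);a=f["image"][190:310,210:330]
g=env.grab_frame("scene");b=g["image"][190:310,180:300];cv2.imwrite("pics/d4c.png",np.hstack([cv2.resize(x,(400,400),interpolation=cv2.INTER_CUBIC) for x in (a,b)]))
```

```text
low t17.58 pos [0.4346 0.0457 0.2066] cr-x -29.7 y 0.3 F [ 0.09  1.05 -3.03] op 0.296
[[0.09, 1.05, -3.03], [0.09, 1.05, -3.03], [0.09, 1.05, -3.03]]
True
contact t19.07 pos [0.4643 0.0337 0.2047] cr-x 2.3 y -0.5 F [ 0.17 -0.75 -2.3 ] op 0.296
back t19.43 pos [0.4622 0.0344 0.2045] cr-x 0.2 y -0.6 F [ 0.07 -0.16 -2.32] op 0.295
```

View pics/d4c.png

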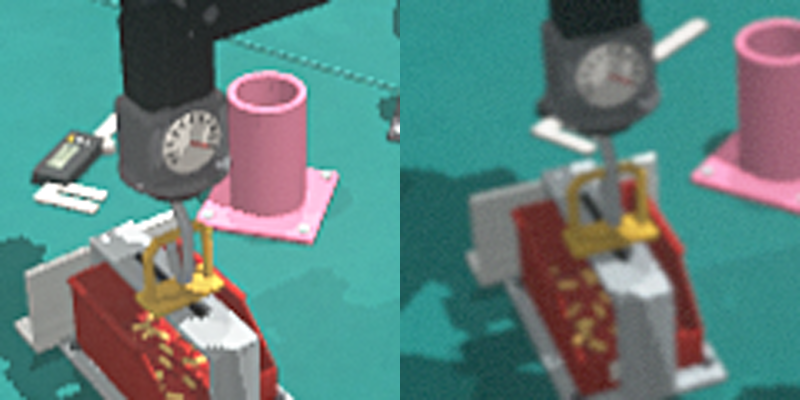

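Both views show the hook through the eye, shank on the near side of the bar. Contact came at +2.3 mm where +2 mm was predicted. Now I lift in steps and watch the forces.

```bash
cat >> h.py <<'E'
def Fa(n=4):
    L=[]
    for _ in range(n): env.dwell(.03); L.append(F())
    return np.mean(L,axis=0)
FB=np.array([0,0,-2.65])
E
python3 - <<'E'
from h import *
p=EYE.copy(); f0=Fa(6); print("base",f0.round(2))
p[2]=.224; env.move_straight(p,rate=.04)
prev=None
for z in np.arange(.236,.300,.008):
    p[2]=z; env.move_straight(p,rate=.04); f=Fa()-f0
    s=max(0,(-f[2]-.2)/130); bar=z-.1185-s+.003
    print("z %.3f F %s bar %.1f t%.1f"%(z,f.round(2),bar*1e3,env.read_state()["clock"]))
    if abs(f[0])>3.5 or bar>.127: break
st()
E
```

```text
base [-0.03  0.18 -2.77]
z 0.236 F [ 1.26 -0.19 -1.27] bar 112.3 t20.9
z 0.244 F [ 0.45 -0.39 -1.89] bar 115.5 t21.4
z 0.252 F [ 0.23 -0.04 -3.4 ] bar 111.8 t21.9
z 0.260 F [-0.37 -0.38 -3.9 ] bar 116.0 t22.4
z 0.268 F [ 0.1  -0.17 -4.46] bar 119.7 t22.9
z 0.276 F [ 0.37  0.07 -4.58] bar 126.8 t23.4
z 0.284 F [ 0.31 -0.29 -4.73] bar 133.7 t23.8
 t23.84 pos [0.4622 0.035  0.2839] cr-x -0.1 y -0.0 F [-0.23  0.06 -7.9 ] op 0.296
```

Run:
```python
from h import *
f=env.grab_frame("side");np.save("pics/d5.npy",f);a=f["image"][190:330,200:340]
g=env.grab_frame("scene");np.save("pics/s5.npy",g);b=g["image"][190:330,180:320];cv2.imwrite("pics/d5c.png",np.hstack([cv2.resize(x,(400,400),interpolation=cv2.INTER_CUBIC) for x in (a,b)]))
```

```text
(no output)
```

View pics/d5c.png

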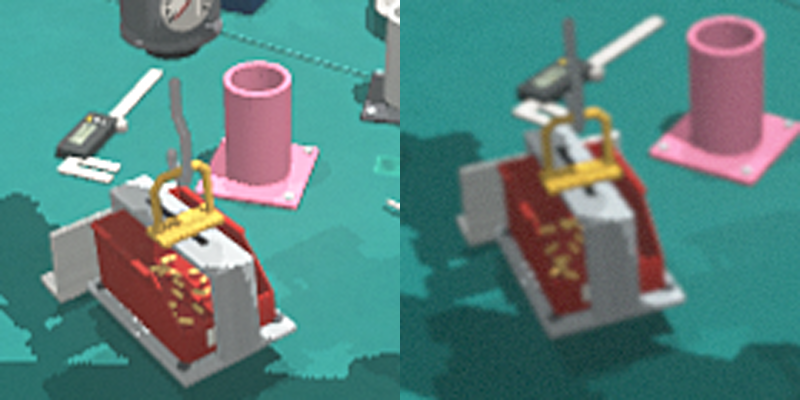

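```bash
cat > tilt.py <<'E'
from fit import *
C0=.0144  # eye at cradle x=-C0
def model(p,P):  # p: along-x shift, y shift, bar z, tilt deg (rear down +)
    a=np.radians(p[3]); Ry=np.array([[np.cos(a),0,np.sin(a)],[0,1,0],[-np.sin(a),0,np.cos(a)]])
    q=(np.array(P)-[-C0,0,.112])@Ry.T
    return EYE+[0,0,p[2]]+(q[:,:1]+p[0])*ux+(q[:,1:2]+p[1])*uy+q[:,2:]*[0,0,1]
P=[[-.066,.043,0],[-.066,-.043,0],[-C0,.022,.115],[-C0,-.022,.115]]
E
python3 - <<'E'
from tilt import *
d,s=[np.load(f"pics/{n}.npy",allow_pickle=True).item() for n in("d5","s5")]
k=400/140
cd=np.array([(185,388),(296,330),(152,176),(210,164)])/k+[200,190]
cs=np.array([(150,340),(285,300),(142,122),(213,110)])/k+[180,190]
r=least_squares(lambda p:np.r_[(proj(d,model(p,P))-cd).ravel(),(proj(s,model(p,P))-cs).ravel()],[0,0,.13,10])
print(r.x,r.fun.round(1)); print("rear z",model(r.x,[[.066,0,0],[-.066,0,0]]))
# local scene check: rear +y corner pixel predicted
print(((proj(d,model(r.x,[[.066,.043,0]]))-[200,190])*k).round(),((proj(s,model(r.x,[[.066,.043,0]]))-[180,190])*k).round())
E
```

```text
[-1.59001895e-03 -2.82105167e-03  1.31838237e-01  4.55315677e+00] [-0.2 -0.2 -0.3 -0.2 -0.1  2.   0.3 -2.3  0.4 -0.1  0.3  0.9 -0.1  0.7
 -0.5 -0.7]
rear z [[0.52656554 0.00796032 0.01380923]
 [0.40331501 0.0540418  0.02428791]]
[[ 83. 286.]] [[ 92. 232.]]
```

The cradle hangs about 14 mm (rear) to 24 mm (front) clear of the bench at a tilt of about 4.6°, held from the force side at about 4.7 N. I hold for the reading, then lower in monitored steps.

Run:
```python
from h import *
f0=np.array([0,0,-2.77]); p=EYE.copy()
env.dwell(1.0); print("hold",(Fa()-f0).round(2)); env.dwell(.7); print("hold",(Fa()-f0).round(2),env.read_state()["clock"])
for z in [.276,.270,.264,.258,.252,.246,.240,.234,.228,.220,.2055]:
    p[2]=z; env.move_straight(p,rate=.03); f=Fa(3)-f0
    s=max(0,(-f[2]-.2)/130); print("z %.3f F %s bar %.1f t%.1f"%(z,f.round(2),(z-.1155-s)*1e3,env.read_state()["clock"]))
    if abs(f[0])>4: break
st()
for n,y,x in(("side",190,200),("scene",190,180)):
    g=env.grab_frame(n);np.save(f"pics/{n}6.npy",g); im=cv2.resize(g["image"][y:y+140,x:x+140],(400,400),interpolation=cv2.INTER_CUBIC); b=im if n=="side" else np.hstack([b,im])
cv2.imwrite("pics/d6c.png",b)
```

```text
hold [-0.15 -0.15 -4.38]
hold [-0.42 -0.17 -4.59] 25.9083
z 0.276 F [ 0.03  0.42 -4.12] bar 130.4 t26.4
z 0.270 F [ 0.25  0.17 -4.17] bar 123.9 t26.9
z 0.264 F [-0.22  0.04 -3.81] bar 120.7 t27.3
z 0.258 F [-0.6  -0.26 -3.15] bar 119.8 t27.8
z 0.252 F [-0.97 -0.86 -2.88] bar 115.9 t28.2
z 0.246 F [-1.19  0.05 -1.27] bar 122.3 t28.7
z 0.240 F [-1.94 -0.11 -0.62] bar 121.3 t29.1
z 0.234 F [-2.34  0.14 -0.28] bar 117.9 t29.6
z 0.228 F [-2.4   0.25  0.09] bar 112.5 t30.0
z 0.220 F [-2.22 -0.19  0.02] bar 104.5 t30.5
z 0.205 F [-3.05 -0.93  0.03] bar 90.0 t31.3
 t31.27 pos [0.4624 0.0349 0.2054] cr-x 0.2 y -0.1 F [-3.13 -0.28 -3.31] op 0.291
```

View pics/d6c.png

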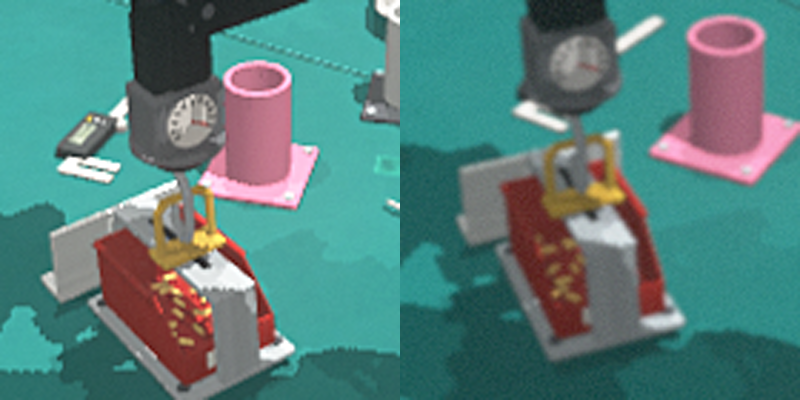

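The forces show the cradle settled with its front edge still leaning on the shank (Fx about −3 N). I let the hook yield in −x until that force vanishes.

Run:
```python
from h import *
f0=np.array([0,0,-2.77])
for dx in np.arange(2,20,2):
    p=EYE-dx*1e-3*ux; p[2]=.2055; env.move_straight(p,rate=.02); f=Fa(3)-f0
    print(dx,f.round(2),"t%.1f"%env.read_state()["clock"])
    if f[0]>-.5: break
from tilt import *
w1=np.load("pics/w1.npy",allow_pickle=True).item()
fs=[env.grab_frame(n) for n in("side","scene")]
for n,f in zip(("side7","scene7"),fs): np.save(f"pics/{n}.npy",f)
s6=[np.load(f"pics/{n}6.npy",allow_pickle=True).item() for n in("side","scene")]
for a in (fs,s6):
  for f in a:
    c=env.search_frame(f,"cradle") if a is fs else []
    print([np.round(d["xyz"],4).tolist() for d in c[:1]])
```

```text
2 [-2.3  -0.13  0.23] t31.7
4 [-1.98 -0.03 -0.3 ] t32.1
6 [-2.16 -0.5  -0.07] t32.4
8 [-1.78  0.23 -0.65] t32.8
10 [-0.5   0.47  0.43] t33.1
[[0.4492, 0.051, 0.035]]
[[0.4393, 0.0506, 0.0347]]
[]
[]
```

```bash
cat > reg.py <<'E'
from tilt import *
# displacement of cradle (ux,uy mm, yaw deg) between start images and now, by template matching of patches
PT=np.array([[-.066,.043,.002],[-.066,-.043,.002],[-.066,0,.035],[-.066,.015,.07],[-.02,.043,.03],[-.066,-.015,.07]])
def reg():
    W=model([0,0,.112,0],PT); rows=[];obs=[]
    for n in("side","scene"):
        a=cv2.cvtColor(cv2.imread(f"pics/{n}0.png"),cv2.COLOR_BGR2GRAY); f=env.grab_frame(n); b=cv2.cvtColor(f["image"],cv2.COLOR_BGR2GRAY)
        a=cv2.resize(a,None,fx=4,fy=4,interpolation=cv2.INTER_CUBIC);b=cv2.resize(b,None,fx=4,fy=4,interpolation=cv2.INTER_CUBIC)
        for w in W:
            u,v=(proj(f,w)[0]*4).round().astype(int); t=a[v-32:v+33,u-32:u+33]; sr=b[v-32-60:v+33+60,u-32-60:u+33+60]
            m=cv2.matchTemplate(sr,t,cv2.TM_CCOEFF_NORMED); _,sc,_,mx=cv2.minMaxLoc(m)
            if sc<.75: continue
            rel=w-(EYE+C0*ux); rel[2]=0
            J=[proj(f,w+e)[0]-proj(f,w) [0] for e in(ux*1e-3,uy*1e-3,np.cross([0,0,np.radians(1)],rel))]
            J=np.array(J).T; o=np.array([mx[0]-60,mx[1]-60])/4; rows+=list(J);obs+=list(o)
    A=np.array(rows);o=np.array(obs); r=least_squares(lambda p:A@p-o,[0,0,0],loss="soft_l1",f_scale=.5)
    print("shift ux,uy mm, yaw deg",r.x.round(2),"res",(np.abs(r.fun)).mean().round(2),np.median(np.abs(r.fun)).round(2),len(o)//2)
    return r.x,r.fun.round(1)
E
python3 - <<'E'
from reg import *
p=EYE-.050*ux; p[2]=.2055; env.move_straight(p,rate=.06); 
p=EYE-.095*ux; p[2]=.2055; env.move_straight(p,rate=.12); p[2]=.155; env.move_straight(p,rate=.1); env.dwell(.1); st("low")
x,r=reg();print(r)
st()
f=env.grab_frame("side");cv2.imwrite("pics/d8c.png",cv2.resize(f["image"][180:340,190:350],(600,600),interpolation=cv2.INTER_CUBIC))
E
```

```text
low t35.42 pos [0.3741 0.0686 0.1557] cr-x -94.4 y 0.6 F [ 0.7  -0.99 -2.03] op 0.301
shift ux,uy mm, yaw deg [-11.3    0.37  -0.78] res 2.41 0.74 7
[ -0.1  -0.8   3.2   4.2   0.2  -0.5  -0.2  -0.6   1.5   3.  -10.3   8.2
  -0.4  -0.7]
 t35.52 pos [0.3738 0.0685 0.1556] cr-x -94.6 y 0.4 F [ 0.72  0.18 -0.98] op 0.296
```

View pics/d8c.png

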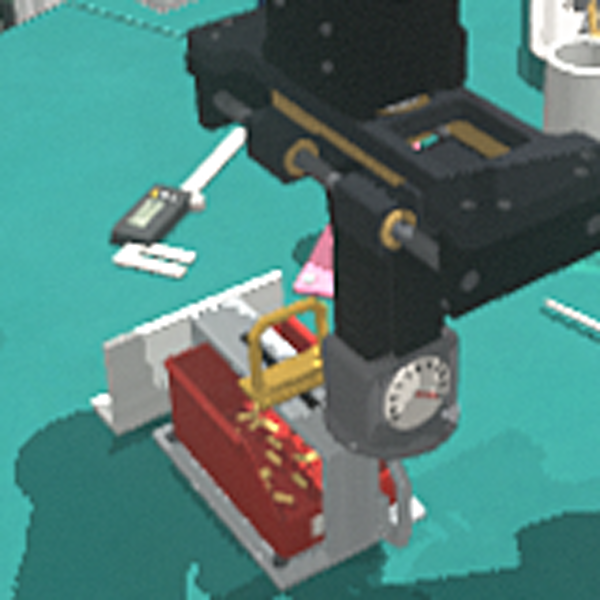

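The cradle stands flat, free of the hook, about 11 mm short of where it stood. I push it back gently, low on its front post, with the hook's side and a force limit.

Run:
```python
from reg import *
q=EYE-.060*ux; q[2]=.155
print(env.move_straight(q,rate=.02,force_limit=2.0)); st("contact")
c=(np.array(env.read_state()["position"])-EYE)@ux
t=min(c+.0100,-.0610)
q=EYE+t*ux; q[2]=.155
print("push to",t,env.move_straight(q,rate=.02,force_limit=5.0)); st("pushed")
q=EYE-.100*ux; q[2]=.155; env.move_straight(q,rate=.1); env.dwell(.1)
print(reg()); st()
```

```text
True
contact t36.55 pos [0.3889 0.0617 0.154 ] cr-x -78.1 y -0.7 F [-0.36 -0.43 -2.59] op 0.295
push to -0.06814147601057566 False
pushed t37.23 pos [0.3983 0.0587 0.1549] cr-x -68.2 y -0.2 F [-1.89 -0.81 -2.68] op 0.296
shift ux,uy mm, yaw deg [-1.1   3.21  1.2 ] res 3.51 1.66 7
(array([-1.10006521,  3.20775216,  1.19670606]), array([ -0. ,  -0.4,  -2.7,  -1.5,   0.3,  -0. ,  -0.7,  -1.2, -13.8,
         2.5,   1.8,   5.8,  14.1,   4.3]))
 t37.90 pos [0.3693 0.0701 0.1551] cr-x -99.4 y 0.3 F [-0.23 -0.18 -2.74] op 0.295
```

Run:
```python
from reg import *
q=EYE-.100*ux; q[2]=.27; env.move_straight(q,rate=.2)
env.goto([.40,-.16,.28],[-90,0,110]); st("clear")
print(reg())
for n in("side","scene"):
    f=env.grab_frame(n);np.save(f"pics/{n}9.npy",f)
    r=fit_eye([f],.462,.035,-20.5); print(n,"eye",r.x.round(4),r.fun.round(2))
    print([(np.round(d["xyz"],4).tolist()) for d in env.search_frame(f,"cradle")[:1]])
    a=cv2.imread(f"pics/{n}0.png"); u,v=proj(f,[.46,.035,.05])[0].astype(int); k=lambda i:cv2.resize(i[v-50:v+50,u-50:u+50],(300,300),interpolation=cv2.INTER_CUBIC)
    row=np.hstack([k(a),k(f["image"])]); out=row if n=="side" else np.vstack([out,row])
cv2.imwrite("pics/cmp.png",out)
```

```text
clear t39.83 pos [ 0.3998 -0.1597  0.2793] cr-x 9.6 y -204.2 F [-0.99 -0.12 -2.5 ] op 0.295
shift ux,uy mm, yaw deg [-2.97  0.31 -1.62] res 0.25 0.13 9
(array([-2.96883034,  0.31335597, -1.61944147]), array([-0.2, -0.1,  0.2, -0. , -0.2, -0.2,  0.1,  0.5, -0.2, -0. , -0. ,
       -0. ,  0. , -0.3,  0.6,  1.7, -0. , -0.1]))
side eye [  0.4598   0.0361 -17.6667] 0.45
[[0.4581, 0.0491, 0.0374]]
scene eye [  0.4618   0.035  -23.107 ] 0.61
[[0.452, 0.0472, 0.0347]]
```

View pics/cmp.png

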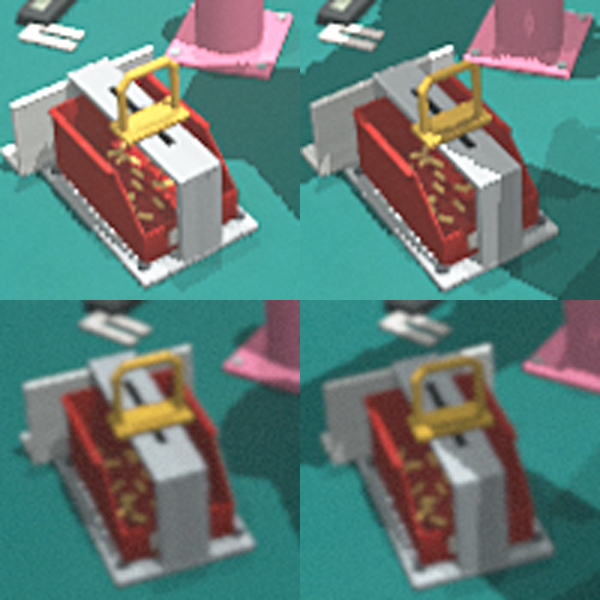

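The comparison shows the cradle flat with its pins in, about 3 mm and 1.6° from where it stood, and just clear of the fence. Now I put the scale back in the stand.

Run:
```python
from h import *
env.goto(G+[0,0,.125],GR); env.dwell(.15); st("above")
env.move_straight(G+[0,0,.03],rate=.1); env.dwell(.1); st("in")
print(env.move_straight(G+[0,0,.008],rate=.04,force_limit=6)); st()
print(env.move_straight(G+[0,0,-.003],rate=.015,force_limit=3)); st("seated")
f=env.grab_frame("scene");cv2.imwrite("pics/s10.png",f["image"]);u,v=proj(f,[.469,-.32,.1])[0].astype(int)
cv2.imwrite("pics/s10c.png",cv2.resize(f["image"][v-60:v+60,u-60:u+60],(500,500)))
```

```text
above t41.04 pos [ 0.4693 -0.3188  0.2667] cr-x 130.4 y -328.9 F [ 1.15 -0.46 -2.46] op 0.298
in t42.24 pos [ 0.4698 -0.3199  0.1718] cr-x 131.3 y -329.8 F [-0.25  0.91 -2.05] op 0.298
False
 t42.94 pos [ 0.4694 -0.3198  0.149 ] cr-x 131.0 y -329.8 F [-0.26 -0.17 -1.58] op 0.299
True
seated t43.51 pos [ 0.4693 -0.3197  0.1408] cr-x 130.8 y -329.8 F [ 0.08 -0.13  4.85] op 0.297
```

View pics/s10c.png

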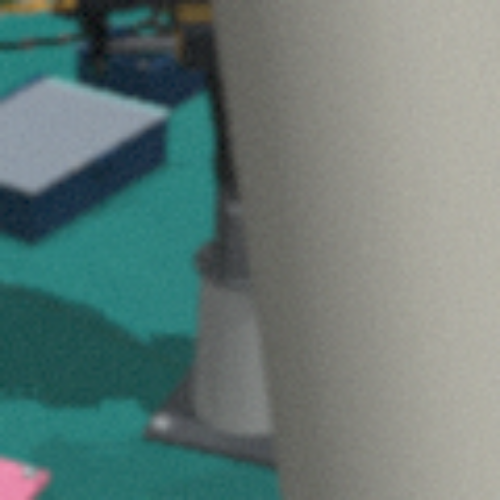

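The collar is on the rim at the original height. The arm blocks part of the view, but the collar shows on the tube top at crop (205,265). I release, back off and check once more.

Run:
```python
from h import *
env.gripper_to(1.0); env.dwell(.2); st("open")
env.move_straight(G+[0,0,.11],rate=.12)
env.goto([.40,-.16,.30],[-90,0,110]); env.dwell(.3); st("clear")
f=env.grab_frame("side");g=env.grab_frame("wrist")
for t in("handle","scale","cradle"): print(t,[(np.round(d["xyz"],3).tolist(),round(d["score"],2)) for d in env.search_frame(f,t)[:2]])
a=cv2.resize(f["image"][120:320,220:420],(500,500));cv2.imwrite("pics/fin.png",a)
```

```text
open t44.96 pos [ 0.4681 -0.3191  0.1393] cr-x 129.5 y -329.6 F [-1.    0.69 -0.1 ] op 1.004
clear t47.10 pos [ 0.4002 -0.1606  0.2993] cr-x 10.4 y -204.9 F [ 1.02 -0.26 -0.35] op 0.997
handle [([0.462, -0.306, 0.138], 0.72)]
scale [([0.458, -0.306, 0.137], 0.69)]
cradle [([0.455, 0.047, 0.039], 0.82)]
```

The networks put the scale and handle within about 3 mm of their starting positions, so I hand in the job.

```bash
python3 -c "
from workcell import env
print(env.close_job(), env.read_state()['clock'])"
```

```text
the job is handed in; nothing more can be done
the job is handed in; nothing more can be done
```

The job is handed in, at about 47 s on the robot's clock. The cradle was lifted and set down, and the scale is back upright in the grey stand. I left the pink look-alike alone.

**Lift:** I took the scale out of its stand, hooked the eye from the −x side and lifted. The cradle hung for about 2 s with its rear edge about 14 mm and its front edge about 24 mm off the bench. The tilt was about 4.6° and the load about 4.6 N.

**Set-down:** The cradle landed on its rear edge and stuck there, leaning on the hook's shank with up to about 3 N. I let the hook yield until it stood flat, about 11 mm short of its place. After unhooking, I pushed it back low on its front post with the side of the hook, which showed about 2 N. It did not reach the fence.

**Last checks:**
- **Cradle:** The last registration against the start images puts it about 3 mm short of its original place towards the robot and turned about 1.6°. It was flat in that view, with the pins still in the bin. Two registrations made while the arm was in view had large residuals, so I did not rely on them.
- **Scale:** It seated at the height it was taken from. After I let go, the network found its handle within about 3 mm of the first sighting.
- **Not checked:** I could not view the final picture because I had reached the 12-picture limit. The end state rests on network positions and forces.

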